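Roll the adjuster wheel until the vial gap meets its gauge mark

TASK

Set the gap of the vial jig: roll the knurled wheel under a fingertip, its top toward the vial, until the pointer of the sliding jaw stands over the middle of the dark mark on the gauge rider, then take the hand away. Touch only the wheel to move the jaw: do not push the jaw, the rider or the vial, do not pick anything up, and leave the things round the jig where they are.

Things in the scene. Friction and masses are not known exactly. Their poses are not given: they have to be found in the camera images.
- jig: Vial gap jig, fixed to the worktop: aluminium base plate 222 mm long (jig y), 84 mm wide (x), 12 mm thick. Origin on the worktop under its middle; y runs from the wheel end to the fixed-jaw end, z up, x away from the robot at yaw 0. At the wheel end a grey housing 50 x 86 mm, flat top 52 mm above the worktop; at the other a steel jaw, face at jig y = +85 mm, top 48 mm up.
- wheel: Knurled dark steel wheel, 70 mm in diameter, 24 mm wide, standing up out of the grey housing between two fixed round side guards 60 mm in diameter (the rim is 5 mm proud of them). Origin at its centre, on its level axle along jig x, at jig (0, -65, 50) mm. Turns with about 1 N along the rim and stays where it is left.
- wheel_top (a point): Highest point of the wheel's rim, mid-width, 85 mm above the worktop; fixed on the jig, does not turn. Rolling the wheel's top toward the vial (jig +y) closes the gap: the sliding jaw moves the same way, 10 mm per radian of the wheel, i.e. 2.9 mm per 10 mm of rim travel. Rolling it back opens the gap.
- jaw: Sliding jaw, an aluminium carriage 56 x 24 mm with an upright steel plate, top 46 mm above the worktop, geared to the wheel, sliding along jig y between the gear housing and the vial. Origin under its jaw face (the side toward the vial), at worktop height. Start gap to the fixed jaw 54 to 62 mm; it can close no farther than 24 mm.
- pointer_tip (a point): Tip of the small dark steel pointer that sticks out of the sliding jaw toward the robot side (jig -x), 27.5 mm above the worktop; it moves with the jaw and passes 1 mm above the rider.
- rider: Gauge rider, a small aluminium block 18 x 22 x 8 mm (x, y, z) on the graduated rail along the robot-side edge of the jig, preset at a different place each time and stiff on its rail. Origin under its middle, at worktop height. Not to be touched.
- gauge_mark (a point): Middle of the gauge mark: a dark band 6 mm wide (along jig y), running along jig x across the rider's top, 26 mm above the worktop. The pointer is on the mark when its tip has the same jig y as this point (the pointer always starts short of it, on the wheel's side).
- cell_vial: Small glass sample vial with a pale cap, 22 mm in diameter, 40 mm tall, standing loose and upright on the jig's plate between the two jaws; origin at the centre of its underside. Not to be touched or lifted.
- beaker_low: Bystander: low glass beaker, 49 mm wide, 59 mm tall; origin under its middle.
- capped_vial: Bystander: clear vial with a red screw cap, 22 mm in diameter, 40 mm tall; origin under its middle.
- carton_septa: Bystander: small white box, 49 x 69 x 32 mm; origin under its middle.
- bottle_small: Bystander: small white plastic bottle, 42 mm in diameter, 91 mm tall; origin under its middle.
- hex_wrench: Bystander: bent steel hex key, 24 x 72 x 5 mm, lying flat; origin under its middle.

How it is judged (in metres and radians):
On the way:
1. a fingertip on the wheel has rolled the jaw most of the way: the pointer is less than 6 mm short of the mark, with the finger on the wheel (contact force between the fingers and wheel above 0.3 N and y of pointer_tip in the frame of gauge_mark above -0.006 m), for 0.02 s.
At the end, for the whole second after the job is handed in: The pointer tip is within 3 mm of the middle of the gauge mark along the jig; wheel and jaw are at rest; the rider has not shifted (1.5 mm); the vial stands upright within 6 mm of its place and the bystanders within 15 mm of theirs (y of pointer_tip in the frame of gauge_mark between -0.003 and 0.003 m and angular speed of wheel below 0.05 rad/s and linear speed of jaw below 0.002 m/s and distance of gauge_mark from where it was at the start of the episode below 0.0015 m and angle between cell_vial's own z axis and vertical below 0.1 rad and distance of cell_vial from where it was at the start of the episode below 0.006 m and distance of each of beaker_low, capped_vial, carton_septa, bottle_small, hex_wrench from where it was at the start of the episode below 0.015 m); the robot touches nothing.
It fails at once if the robot pushes the sliding jaw (over 1 N) (contact force between any of the fingers, the arm and jaw above 1 N).
It fails at once if the robot pushes the gauge rider (over 1 N) (contact force between any of the fingers, the arm and rider above 1 N).
It fails at once if the robot pushes the vial in the jig (over 0.5 N), or it is lifted, tipped or shoved (contact force between any of the fingers, the arm and cell_vial above 0.5 N or distance of cell_vial from where it was at the start of the episode above 0.008 m or angle between cell_vial's own z axis and vertical above 0.3 rad).
It fails at once if a bystander is lifted, or moved by more than 20 mm (height (world z) of any of beaker_low, capped_vial, carton_septa, bottle_small, hex_wrench above 0.01 m or distance of any of beaker_low, capped_vial, carton_septa, bottle_small, hex_wrench from where it was at the start of the episode above 0.02 m).
It also fails if it takes over 51 s, if anything falls off the work surface, if the arm or the gripper's body presses on something with over 40 N, if the wrist force passes 120 N, or if a joint passes its speed limit or range.

ROBOT

A 7-joint arm with a two-finger parallel gripper is mounted at the origin on a cart in front of the work surface, level with it; the furniture and walls round the work are solid. World frame = base frame: x ahead of the robot, y to its left, z up, the work surface at z = 0. Lengths are in mm, angles in rad, forces in N, time in s.
With the tool pointing down it reaches from about 425 to 875 mm from the base axis. Payload 4.7 kg.
Tool frame: the origin (TCP) lies on the centre line of the jaws, within the pads' length; the fingertips stand 17 mm ahead of it and the grasp point (between the pads) lies 2 mm behind it; z points along the fingers, y is the line along which they close (so a half turn about z gives the same grasp; the last joint's range is limited). The gripper opens to 85 mm and grips with 20 to 120 N. Pads are 22 mm wide; open, the fingers measure 114 mm over their backs; the gripper's body (76 mm by 85 mm) begins 54 mm behind the grasp point. The pads swing forward as they close: fully open they stand 13 mm farther back than shut.
Start: joints at [1.115, 0.321, -0.07, 1.45, 0.023, 1.371, -0.057], TCP at [294.245, -579.606, 248.349] pointing down, gripper open.
Joint ranges: [-2.86, 2.86], [-0.3, 2.09], [-1.38, 1.24], [0.06, 2.45], [-1.56, 4.7], [0.09, 2.05], [-2.69, 2.69]. Speed limits (rad/s): [2.57, 2.57, 3.14, 3.14, 3.14, 3.14, 3.14].

INTERFACE

Orientations are given as a unit quaternion [w, x, y, z].
In Python, from workcell import * gives the robot as it stands.
- The arm moves only by the shell command python3 -m pendant 'ROWS'. ROWS is JSON, a list of rows, each an object of numbers: "x", "y", "z": the shift along the tool's x, y, z in cm; "ax", "ay", "az": the turn, a rotation vector about the tool's x, y, z in degrees; "claw": the opening, from 0 (shut) to 1 (fully open). A call has 1 to 5 rows; each row is the pose to reach, as a shift and turn from the pose commanded when the call began, along the tool's axes at that moment; what a row does not reach only later rows make up. A row lasts 1/12 s, in which the tool goes at most 41.7 mm and 7.16 degrees, less where a joint would pass 70% of its speed; a pose out of reach is approached as far as the arm can. A call with a gripper value outside its range is refused whole. The fingers move at their own pace and stop on an object; the grip force is fixed at half the most. Time passes only in rows, so rows that repeat a pose let the fingers close. It gives the time, the measured TCP pose, the force, the opening and the grip force at its end, in the units of the state.
- sense(): the state, without advancing time (a new reading comes with each control period).
- capture(name): name is "side" or "top"; returns (picture, depth): 384x512x3 uint8, red, green, blue; 384x512 float32, mm along the optical axis (not along the pixel's ray), 0 where there is no reading.
- camera_model(name): a dict with "fov_y" (degrees; the focal length in pixels is half the picture's height over the tangent of half this angle, whatever the lens; pixels are square), "cx", "cy" (the principal point, pixels), "dist_coeffs" ([k1, k2, p1, p2, k3] as OpenCV has them; the pictures are not rectified), "xyz" and "attitude" of the camera in the world. Camera axes: x right, y up, looking along -z (the intrinsics and any distortion apply to the point x, -y, -z); pixel columns grow to the right and rows downward; lengths in mm; the calibration is good to about 2 mm. A picture is of the moment at which its call begins. camera_model takes no time and is no camera call.
- finish_job(): hands the job in; it is judged then, once.
Trained networks look in the newest picture that a camera, given by its name, has taken for a name from the list of things; names that differ only in an ending like _2 or _b are one class to them, and where a whole thing is asked for, a point or a joint stands for the part that bears it (a point fixed in the world has none). Each returns a list of dicts, best first, with "score" (0 to 1); they miss things now and then, are a little off and sometimes report something else, mostly with a low value. They report only what shows in the picture. A call takes as long as a camera call.
- trace(camera, thing): "mask" (384x512 bool, what is visible of it) and "extent" ([left, top, right, bottom] in pixels, round what is visible of it).
The state is a dict: "time": time; "joint_pos": joint angles; "joint_vel": joint speeds; "joint_torque": joint torques, N m; "eef_pos": TCP position; "orientation": TCP orientation; "contact_force": force on the tool from outside, world axes, zero at the start; "torque": the same for the moment, N m; "grip_width": finger opening in mm; "grasp_force": force on a finger pad.
Only numpy, scipy, OpenCV 4.12 (cv2) and the standard library are available. Lean on these libraries where they do the work, as an engineer would, in place of code of your own. Each camera call takes 0.05 s, during which the arm holds its last target. There are 200 camera calls.

## Working session

There is one attempt and no reset: what is moved stays moved. The work goes in short steps, Python scripts to look and compute and a shell command to move; the robot and the scene stay as the last step left them, time stands still between calls to the robot, and variables do not carry over. Pictures are saved under pics/ and viewed, at most 10 in all, crops included, and the job is handed in when it is done.

```bash
mkdir -p pics; cat > h.py <<'E'
from workcell import *
import numpy as np, cv2
from scipy.spatial.transform import Rotation as R
def cam(n):
    m=camera_model(n); f=192/np.tan(np.radians(m["fov_y"])/2)
    K=np.array([[f,0,m["cx"]],[0,f,m["cy"]],[0,0,1.]])
    a=np.array(m["attitude"],float)
    Rm=R.from_quat(np.r_[a[1:],a[0]]).as_matrix() if a.size==4 else a.reshape(3,3)
    return K,np.array(m["dist_coeffs"],float),np.array(m["xyz"],float),Rm
def rays(n,uv):
    K,d,c,Rm=cam(n)
    p=cv2.undistortPoints(np.array(uv,float).reshape(-1,1,2),K,d).reshape(-1,2)
    return c,np.c_[p[:,0],-p[:,1],-np.ones(len(p))]@Rm.T
def at_z(n,uv,z):
    c,r=rays(n,uv); return c+r*((z-c[2])/r[:,2])[:,None]
def at_d(n,uv,dep):
    c,r=rays(n,uv); return c+r*np.array(dep).reshape(-1,1)
def proj(n,P):
    K,d,c,Rm=cam(n); q=(np.atleast_2d(P)-c)@Rm; q=q*[1,-1,-1]
    return cv2.projectPoints(q,np.zeros(3),np.zeros(3),K,d)[0].reshape(-1,2)
E
python3 - <<'E'
from h import *
print(sense()); 
for n in("top","side"):
    print(camera_model(n)); im,d=capture(n); np.savez(f"{n}0.npz",im=im,d=d)
    cv2.imwrite(f"pics/{n}0.png",im[:,:,::-1])
    for t in("jig","wheel","jaw","rider","cell_vial","bottle_small"):
        for r in trace(n,t)[:1]:
            m=r["mask"]; v,u=np.nonzero(m&(d>0)); P=at_d(n,np.c_[u,v],d[v,u]) if len(u) else np.zeros((1,3))
            print(n,t,round(r["score"],2),r["extent"],np.median(P,0).round(),P.max(0).round())
E
```

```text
{'time': 0.0, 'joint_pos': array([ 1.11510397,  0.32185839, -0.07006183,  1.45167658,  0.02262001,
        1.37075748, -0.05687819]), 'joint_vel': array([-0.00164462, -0.00160369, -0.00020027,  0.00066681, -0.00137594,
       -0.0015684 , -0.00189463]), 'joint_torque': array([ 1.29326736e-05, -4.93582463e+01, -3.81953605e-01, -3.14331472e+01,
        1.29709952e-02,  1.15691044e-02,  2.92993934e-05]), 'eef_pos': array([ 293.97259246, -579.17235   ,  247.19949495]), 'orientation': array([-9.14160140e-04,  9.72534029e-01,  2.32758773e-01, -2.81828626e-04]), 'contact_force': array([ 0.87271341, -0.65200424,  0.07931931]), 'torque': array([-0.04075087, -0.02997925, -0.01278855]), 'grasp_force': 0.0, 'grip_width': 85.4735337017772}
{'fov_y': 46.27155471912609, 'cx': 255.28343010635666, 'cy': 195.97607907600667, 'dist_coeffs': array([-0.16524994,  0.        ,  0.        ,  0.        ,  0.        ]), 'xyz': array([ 438.18983347,    8.98161512, 1009.90647716]), 'attitude': array([ 0.71056605,  0.02688773, -0.02549256, -0.70265431])}
top jig 0.82 [164.9, 178.0, 270.1, 225.1] [494.  98.  19.] 
[... 411 characters left out ...]
, 'dist_coeffs': array([-0.00020987,  0.        ,  0.        ,  0.        ,  0.        ]), 'xyz': array([ 35.7806705 , 702.79123243, 658.76703986]), 'attitude': array([-0.25467914, -0.14094147,  0.42787512,  0.85568506])}
side jig 0.76 [200.5, 182.0, 286.9, 263.1] [485. 103.  21.] [567. 216.  88.]
side wheel 0.6 [242.3, 181.3, 266.5, 204.1] [498.  60.  77.] [579.  77.  88.]
side jaw 0.73 [226.2, 211.3, 248.2, 231.6] [502. 128.  29.] [561. 135.  48.]
side rider 0.48 [238.4, 229.6, 249.4, 239.2] [470. 151.  26.] [481. 161.  28.]
side cell_vial 0.6 [216.1, 221.3, 223.4, 234.3] [509. 179.  50.] [521. 186.  55.]
side bottle_small 0.58 [173.5, 230.4, 196.2, 273.2] [526. 279.  51.] [604. 291.  93.]
```

```bash
python3 - <<'E'
import cv2,numpy as np
a=cv2.imread("pics/top0.png")[150:250,120:300]; b=cv2.imread("pics/side0.png")[160:280,160:310]
a=cv2.resize(a,(800,444),interpolation=cv2.INTER_CUBIC); b=cv2.resize(b,(750,600),interpolation=cv2.INTER_CUBIC)
cv2.imwrite("pics/a.png",a); cv2.imwrite("pics/b.png",b)
E
```

```text
(no output)
```

View pics/a.png

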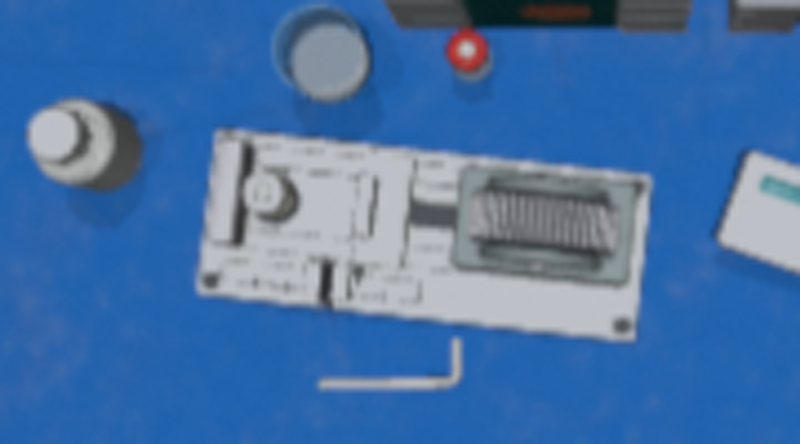

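View pics/b.png

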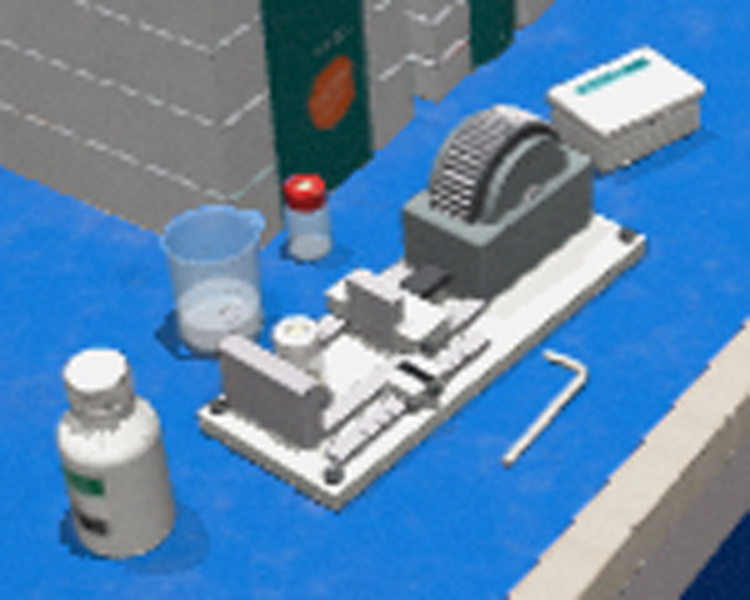

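View pics/top0.png

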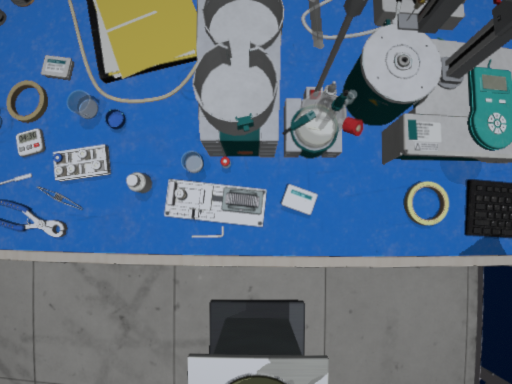

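The top view shows the jig lying along world y, with the wheel to the right. The rider's mark is at about full px (193.4, 213.7) and the pointer at about (200, 212), roughly 15 mm short. Nothing stands in the way on the robot side. Next I'll fit the jig pose.

```bash
cat >> h.py <<'E'
def tcp():
    s=sense(); q=s["orientation"]; return s["eef_pos"],R.from_quat(np.r_[q[1:],q[0]]),s
def goal(xyz,Rg):
    p,r,s=tcp(); print("shift cm",(r.inv().apply(np.array(xyz)-p)/10).round(2),"turn deg",np.degrees((r.inv()*Rg).as_rotvec()).round(1))
E
python3 - <<'E'
from h import *
from scipy.optimize import least_squares
c=np.array([[220,130],[652,177],[634,340],[198,292]])*0.225+[120,150]
J=np.array([[42,111,12],[42,-111,12],[-42,-111,12],[-42,111,12.]])
W=at_z("top",c,12)
A=J-J.mean(0);B=W-W.mean(0); th=np.arctan2((A[:,0]*B[:,1]-A[:,1]*B[:,0]).sum(),(A[:,:2]*B[:,:2]).sum())
Rj=R.from_euler("z",th); o=W.mean(0)-[0,0,12]; np.savez("jig.npz",o=o,th=th)
print("jig",o,np.degrees(th),"res",(Rj.apply(J)+o-W).round(1).tolist())
wt=Rj.apply([0,-65,85])+o; print("wheeltop",wt)
print("proj top",proj("top",[wt]),"side",proj("side",[wt]))
# vertical tool, tool z down, tool x = jig +y or -y
for sg in(1,-1):
    x=Rj.apply([0,sg,0]); z=np.array([0,0,-1.]); Rg=R.from_matrix(np.c_[x,np.cross(z,x),z])
    goal(wt+[0,0,60+17],Rg)
m=at_z("top",[[193.4,213.7]],26);p=at_z("top",[[200.2,212]],27.5)
print("mark,ptr jig",Rj.inv().apply(m-o),Rj.inv().apply(p-o))
a=np.load("top0.npz")["im"][200:225,180:225]; cv2.imwrite("pics/c.png",cv2.resize(a[:,:,::-1],None,fx=17,fy=17,interpolation=cv2.INTER_NEAREST))
E
```

```text
jig [496.10597491  99.68220316   0.        ] -5.628716032873496 res [[1.0, 1.4, 0.0], [0.7, -1.0, 0.0], [-1.1, -0.9, 0.0], [-0.6, 0.5, 0.0]]
wheeltop [489.7306654   34.99560927  85.        ]
proj top [[243.64584395 204.12083269]] side [[263.7663559  184.50208103]]
shift cm [ 45.25 -45.95   8.63] turn deg [  0.    0.  -57.5]
shift cm [ 45.25 -45.95   8.63] turn deg [  0.   -0.  122.5]
mark,ptr jig [[-29.95810082  44.44849787  26.        ]] [[-24.61931282  29.76221443  27.5       ]]
```

View pics/c.png

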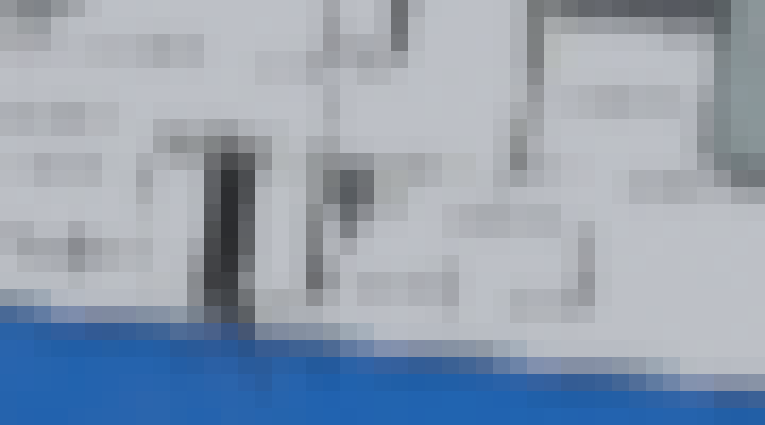

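```bash
python3 - <<'E'
from h import *
j=np.load("jig.npz"); Rj=R.from_euler("z",float(j["th"])); o=j["o"]
m=at_z("top",[[193,213.5]],26);p=at_z("top",[[200,213.5]],27.5); print("mark,ptr jig",Rj.inv().apply(m-o),Rj.inv().apply(p-o))
for n in("top","side"):
    d=np.load(n+"0.npz")["d"]; v,u=np.nonzero(d>0); P=Rj.inv().apply(at_d(n,np.c_[u,v],d[v,u])-o)
    k=(abs(P[:,0])<45)&(P[:,1]>-115)&(P[:,1]<-15)
    P=P[k]
    for zl in(58,70,78):
        Q=P[(P[:,2]>zl)]; print(n,zl,len(Q),Q.min(0).round(),Q.max(0).round(),np.median(Q,0).round(1))
    Q=P[(P[:,2]>46)&(P[:,2]<56)]; print(n,"housing",Q.min(0).round(),Q.max(0).round(),np.median(Q,0).round(1))
E
```

```text
mark,ptr jig [[-29.61976229  45.37946119  26.        ]] [[-27.93604755  29.81596318  27.5       ]]
top 58 567 [ -9. -95.  58.] [ 31. -24.  91.] [ 10.5 -60.3  78.1]
top 70 448 [ -9. -90.  70.] [ 31. -30.  91.] [ 10.6 -60.2  80.2]
top 78 287 [ -9. -84.  78.] [ 30. -36.  91.] [ 10.5 -59.8  82.7]
top housing [ -14. -102.   47.] [ 36. -17.  56.] [  4.  -63.2  52.1]
side 58 402 [-12. -92.  58.] [ 30. -23.  88.] [  0.4 -47.2  75. ]
side 70 268 [-12. -85.  70.] [ 29. -28.  88.] [  3.3 -50.5  79. ]
side 78 150 [-10. -80.  78.] [ 28. -35.  88.] [  5.9 -54.9  82.5]
side housing [ -18. -101.   46.] [ 34. -15.  56.] [ -9.4 -29.8  51.4]
```

```bash
cat >> h.py <<'E'
TH=np.load("jig.npz"); RJ=R.from_euler("z",float(TH["th"])); WT=RJ.apply([10,-59.5,85])+TH["o"]
_x=RJ.apply([0,1,0]); RG=R.from_matrix(np.c_[_x,np.cross([0,0,-1.],_x),[0,0,-1.]])
def tip(s,h): goal(WT+RJ.apply([0,s,h+17]),RG)
E
python3 -c "
from h import *
print(WT); tip(-16,60)"
```

```text
[500.22189834  39.48827345  85.        ]
shift cm [ 45.53 -44.53   8.63] turn deg [  0.    0.  -57.5]
```

```bash
python3 -m pendant '[{"x":2.9,"y":-2.8,"claw":0},{"x":5.8,"y":-5.6,"claw":0},{"x":8.7,"y":-8.5,"claw":0},{"x":11.6,"y":-11.3,"claw":0},{"x":14.5,"y":-14.2,"claw":0}]'
python3 -m pendant '[{"x":2.9,"y":-2.8,"claw":0},{"x":5.8,"y":-5.6,"claw":0},{"x":8.7,"y":-8.5,"claw":0},{"x":11.6,"y":-11.3,"claw":0},{"x":14.5,"y":-14.2,"claw":0}]'
python3 -m pendant '[{"x":2.9,"y":-2.8,"claw":0},{"x":5.8,"y":-5.6,"claw":0},{"x":8.7,"y":-8.5,"claw":0},{"x":11.6,"y":-11.3,"claw":0},{"x":14.5,"y":-14.2,"claw":0}]'
python3 -m pendant '[{"az":-7,"claw":0},{"az":-14,"claw":0},{"az":-21,"claw":0},{"az":-28,"claw":0},{"az":-35,"claw":0}]'
python3 -c "
from h import *
tip(-16,30)"
```

```text
shift cm [ 45.53 -44.53  11.63] turn deg [  0.    0.  -57.5]invalid input at $[0]: expected keys x, y, z, ax, ay, az, claw
invalid input at $[0]: expected keys x, y, z, ax, ay, az, claw
invalid input at $[0]: expected keys x, y, z, ax, ay, az, claw
invalid input at $[0]: expected keys x, y, z, ax, ay, az, claw
```

All seven keys are needed in every row.

```bash
python3 -m pendant '[{"x":2.9,"y":-2.8,"z":0,"ax":0,"ay":0,"az":0,"claw":0},{"x":5.8,"y":-5.6,"z":0,"ax":0,"ay":0,"az":0,"claw":0},{"x":8.7,"y":-8.5,"z":0,"ax":0,"ay":0,"az":0,"claw":0},{"x":11.6,"y":-11.3,"z":0,"ax":0,"ay":0,"az":0,"claw":0},{"x":14.5,"y":-14.2,"z":0,"ax":0,"ay":0,"az":0,"claw":0}]'
python3 -c "
from h import *
tip(-16,30)"
```

```text
time: 1.12
eef_pos: [359.6, -385.6, 248.4]
orientation: [0.0, 0.973, 0.233, 0.0]
contact_force: [0.5, 0.1, 0.1]
grip_width: 25.5
grasp_force: 0.0
shift cm [ 30.91 -30.2   11.62] turn deg [  0.    0.  -57.5]
```

```bash
python3 -m pendant '[{"x":2.9,"y":-2.8,"z":0,"ax":0,"ay":0,"az":0,"claw":0},{"x":5.8,"y":-5.6,"z":0,"ax":0,"ay":0,"az":0,"claw":0},{"x":8.7,"y":-8.5,"z":0,"ax":0,"ay":0,"az":0,"claw":0},{"x":11.6,"y":-11.3,"z":0,"ax":0,"ay":0,"az":0,"claw":0},{"x":14.5,"y":-14.2,"z":0,"ax":0,"ay":0,"az":0,"claw":0}]'
python3 -m pendant '[{"x":2.9,"y":-2.8,"z":0,"ax":0,"ay":0,"az":0,"claw":0},{"x":5.8,"y":-5.6,"z":0,"ax":0,"ay":0,"az":0,"claw":0},{"x":8.7,"y":-8.5,"z":0,"ax":0,"ay":0,"az":0,"claw":0},{"x":11.6,"y":-11.3,"z":0,"ax":0,"ay":0,"az":0,"claw":0},{"x":14.5,"y":-14.2,"z":0,"ax":0,"ay":0,"az":0,"claw":0}]'
python3 -m pendant '[{"x":0,"y":0,"z":0,"ax":0,"ay":0,"az":-7,"claw":0},{"x":0,"y":0,"z":0,"ax":0,"ay":0,"az":-14,"claw":0},{"x":0,"y":0,"z":0,"ax":0,"ay":0,"az":-21,"claw":0},{"x":0,"y":0,"z":0,"ax":0,"ay":0,"az":-28,"claw":0},{"x":0,"y":0,"z":0,"ax":0,"ay":0,"az":-35,"claw":0}]'
python3 -m pendant '[{"x":0,"y":0,"z":0,"ax":0,"ay":0,"az":-7,"claw":0},{"x":0,"y":0,"z":0,"ax":0,"ay":0,"az":-14,"claw":0},{"x":0,"y":0,"z":0,"ax":0,"ay":0,"az":-22.5,"claw":0},{"x":0,"y":0,"z":0,"ax":0,"ay":0,"az":-22.5,"claw":0}]'
python3 -c "
from h import *
tip(-16,10)"
```

```text
time: 1.53
eef_pos: [424.5, -193.3, 248.7]
orientation: [0.001, 0.973, 0.233, 0.0]
contact_force: [0.1, -0.3, 0.3]
grip_width: 0.1
grasp_force: 0.0
time: 1.95
eef_pos: [489.6, -1.0, 248.8]
orientation: [0.001, 0.973, 0.233, 0.001]
contact_force: [1.5, -0.0, 0.2]
grip_width: 0.4
grasp_force: 0.0
time: 2.37
eef_pos: [489.3, -2.7, 248.4]
orientation: [0.0, 0.856, 0.517, 0.0]
contact_force: [1.2, -0.4, 0.4]
grip_width: 0.3
grasp_force: 0.0
time: 2.7
eef_pos: [489.3, -2.8, 248.5]
orientation: [0.0, 0.739, 0.673, 0.0]
contact_force: [-0.3, 0.2, 0.1]
grip_width: -0.1
grasp_force: 0.0
shift cm [ 2.72  0.68 13.65] turn deg [0.  0.  0.3]
```

Go to 10 mm above the wheel, then take a look from the side.

```bash
python3 -m pendant '[{"x":2.7,"y":0.7,"z":2,"ax":0,"ay":0,"az":0,"claw":0},{"x":2.7,"y":0.7,"z":6,"ax":0,"ay":0,"az":0,"claw":0},{"x":2.7,"y":0.7,"z":10,"ax":0,"ay":0,"az":0,"claw":0},{"x":2.7,"y":0.7,"z":13.6,"ax":0,"ay":0,"az":0,"claw":0},{"x":2.7,"y":0.7,"z":13.6,"ax":0,"ay":0,"az":0,"claw":0}]'
python3 - <<'E'
from h import *
tip(-16,0)
a=capture("side")[0][150:270,180:300]; b=capture("top")[0][160:240,170:290]
f=lambda i,s:cv2.resize(i[:,:,::-1],None,fx=s,fy=s,interpolation=cv2.INTER_CUBIC)
A=f(a,3.3);B=f(b,3.3); B=cv2.copyMakeBorder(B,0,A.shape[0]-B.shape[0],0,0,0); cv2.imwrite("pics/d.png",np.hstack([A,B]))
E
```

```text
time: 3.12
eef_pos: [493.5, 23.1, 105.9]
orientation: [-0.004, 0.741, 0.671, -0.004]
contact_force: [-2.6, 0.0, -0.9]
grip_width: -0.1
grasp_force: 0.0
shift cm [0.1  0.51 0.38] turn deg [-0.7  0.  -0.1]
```

View pics/d.png

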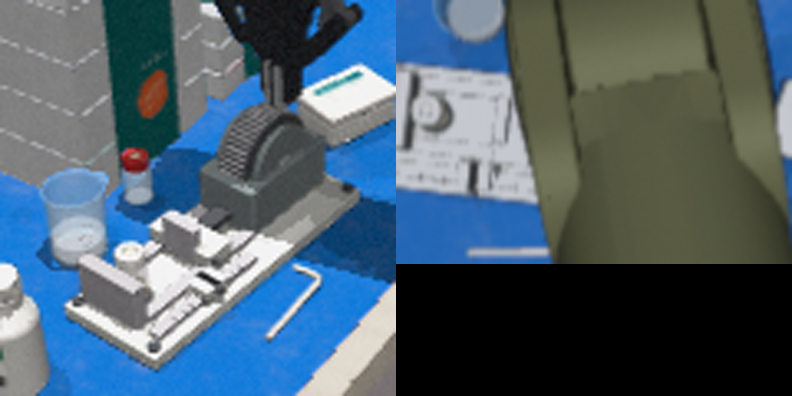

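The fingertips stand just above the wheel, on its rear side of top (crop px 280,100). The mark (210,280) and pointer stay visible in the side view. Check the settled pose.

```bash
python3 -m pendant '[{"x":0,"y":0,"z":0,"ax":0,"ay":0,"az":0,"claw":0},{"x":0,"y":0,"z":0,"ax":0,"ay":0,"az":0,"claw":0}]'; python3 -c "
from h import *
tip(-16,0)"
```

```text
time: 3.38
eef_pos: [501.0, 23.4, 115.1]
orientation: [0.002, 0.741, 0.672, 0.002]
contact_force: [-0.5, 0.3, 0.8]
grip_width: 0.2
grasp_force: 0.0
shift cm [-0.01 -0.24  1.31] turn deg [ 0.3  0.  -0. ]
```

```bash
python3 -m pendant '[{"x":0,"y":0,"z":0.3,"ax":0,"ay":0,"az":0,"claw":0},{"x":0,"y":0,"z":0.6,"ax":0,"ay":0,"az":0,"claw":0},{"x":0,"y":0,"z":0.8,"ax":0,"ay":0,"az":0,"claw":0},{"x":0,"y":0,"z":0.8,"ax":0,"ay":0,"az":0,"claw":0},{"x":0,"y":0,"z":0.8,"ax":0,"ay":0,"az":0,"claw":0}]'; python3 -m pendant '[{"x":0,"y":0,"z":0.1,"ax":0,"ay":0,"az":0,"claw":0},{"x":0,"y":0,"z":0.2,"ax":0,"ay":0,"az":0,"claw":0},{"x":0,"y":0,"z":0.2,"ax":0,"ay":0,"az":0,"claw":0}]'; python3 -c "
from h import *
tip(-16,0)"
```

```text
time: 3.8
eef_pos: [498.7, 23.3, 104.2]
orientation: [-0.0, 0.741, 0.672, -0.0]
contact_force: [-0.5, -0.4, -0.2]
grip_width: -0.0
grasp_force: 0.0
time: 4.05
eef_pos: [498.7, 23.4, 102.1]
orientation: [-0.0, 0.741, 0.672, -0.0]
contact_force: [-0.2, -0.2, 0.2]
grip_width: 0.4
grasp_force: 0.0
shift cm [ 0.02 -0.01  0.01] turn deg [-0.  0.  0.]
```

```bash
for i in 1 2; do python3 -m pendant '[{"x":0,"y":0,"z":0.1,"ax":0,"ay":0,"az":0,"claw":0},{"x":0,"y":0,"z":0.1,"ax":0,"ay":0,"az":0,"claw":0}]'; done
```

```text
time: 4.22
eef_pos: [498.9, 23.4, 101.4]
orientation: [0.0, 0.741, 0.672, 0.0]
contact_force: [0.2, -0.4, 1.2]
grip_width: -0.5
grasp_force: 0.5
time: 4.38
eef_pos: [499.0, 23.2, 101.0]
orientation: [0.0, 0.741, 0.672, -0.0]
contact_force: [-3.3, -1.5, 5.9]
grip_width: -0.2
grasp_force: 3.2
```

Contact with 6 N. Stroke forward 30 mm.

```bash
python3 -m pendant '[{"x":0.3,"y":0,"z":0,"ax":0,"ay":0,"az":0,"claw":0},{"x":0.6,"y":0,"z":0,"ax":0,"ay":0,"az":0,"claw":0},{"x":0.9,"y":0,"z":0,"ax":0,"ay":0,"az":0,"claw":0},{"x":1.2,"y":0,"z":0,"ax":0,"ay":0,"az":0,"claw":0},{"x":1.5,"y":0,"z":0,"ax":0,"ay":0,"az":0,"claw":0}]'; cat > look.py <<'E'
from h import *
import sys
a=capture("side")[0]; cv2.imwrite("pics/s_%s.png"%sys.argv[1],a[:,:,::-1])
c=a[195:255,205:285]
cv2.imwrite("pics/l_%s.png"%sys.argv[1],cv2.resize(c[:,:,::-1],None,fx=10,fy=10,interpolation=cv2.INTER_CUBIC))
E
python3 look.py 1
```

```text
time: 4.8
eef_pos: [500.6, 38.3, 101.9]
orientation: [0.0, 0.741, 0.672, -0.0]
contact_force: [-4.8, 0.0, 11.5]
grip_width: 0.2
grasp_force: 6.3
```

View pics/l_1.png

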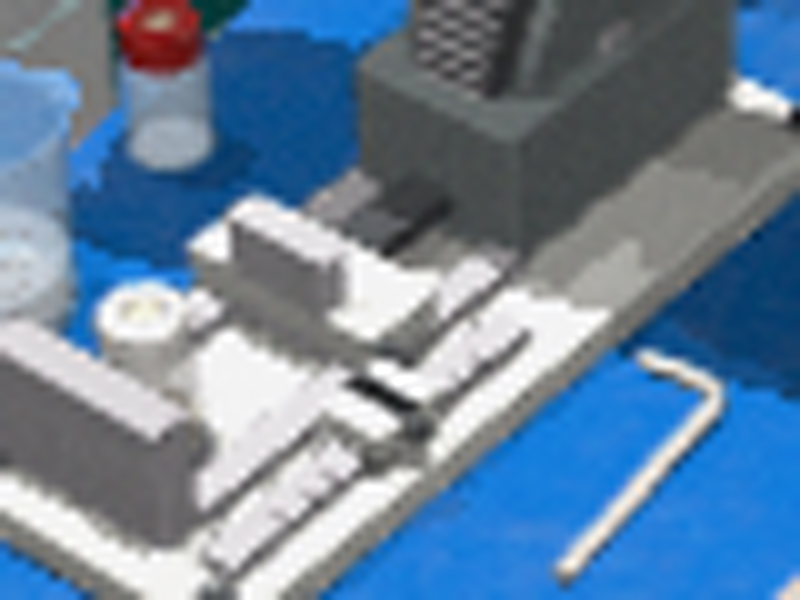

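The jaw has moved. The pointer's end is at about crop (400,360), still short of the mark at (385,395). Continue the stroke, then lift to look from the top.

```bash
python3 -m pendant '[{"x":0.3,"y":0,"z":0,"ax":0,"ay":0,"az":0,"claw":0},{"x":0.6,"y":0,"z":0,"ax":0,"ay":0,"az":0,"claw":0},{"x":0.9,"y":0,"z":0,"ax":0,"ay":0,"az":0,"claw":0},{"x":1.2,"y":0,"z":0,"ax":0,"ay":0,"az":0,"claw":0},{"x":1.5,"y":0,"z":0,"ax":0,"ay":0,"az":0,"claw":0}]'; python3 -m pendant '[{"x":0,"y":0,"z":-0.5,"ax":0,"ay":0,"az":0,"claw":0},{"x":0,"y":0,"z":-1,"ax":0,"ay":0,"az":0,"claw":0},{"x":-1.5,"y":0,"z":-1,"ax":0,"ay":0,"az":0,"claw":0},{"x":-3,"y":0,"z":-1,"ax":0,"ay":0,"az":0,"claw":0},{"x":-3,"y":0,"z":-1,"ax":0,"ay":0,"az":0,"claw":0}]'
python3 - <<'E'
from h import *
a=capture("top")[0]; s=capture("side")[0]; s0=np.load("side0.npz")["im"]
np.savez("s1.npz",s=s,t=a)
f=lambda i,k:cv2.resize(i[:,:,::-1],None,fx=k,fy=k,interpolation=cv2.INTER_NEAREST)
A=f(a[195:230,180:215],10); B=f(s[205:245,220:260],10)
cv2.imwrite("pics/e.png",np.hstack([cv2.copyMakeBorder(A,0,50,0,0,0),B]))
# side image jaw shift by template
j=np.load("jig.npz"); RJ=R.from_euler("z",float(j["th"])); o=j["o"]
t=trace("side","jaw"); r0=[226,211,248,232]
print([ (round(q["score"],2),q["extent"]) for q in t[:2]])
P=np.array([[0,30,30],[0,40,30]]); p=proj("side",RJ.apply(P)+o); print("px per 10mm jaw",p[1]-p[0])
E
```

```text
time: 5.27
eef_pos: [501.9, 53.4, 101.0]
orientation: [0.0, 0.741, 0.672, -0.0]
contact_force: [-0.6, -0.3, 2.9]
grip_width: 0.2
grasp_force: 1.4
time: 5.68
eef_pos: [498.8, 19.9, 110.4]
orientation: [0.001, 0.742, 0.67, -0.001]
contact_force: [-0.5, -0.1, -0.0]
grip_width: 0.2
grasp_force: 0.0
[(0.56, [199.3, 182.9, 288.6, 262.1]), (0.52, [223.6, 213.2, 249.7, 232.3])]
px per 10mm jaw [-2.98717784  2.30638029]
```

View pics/e.png

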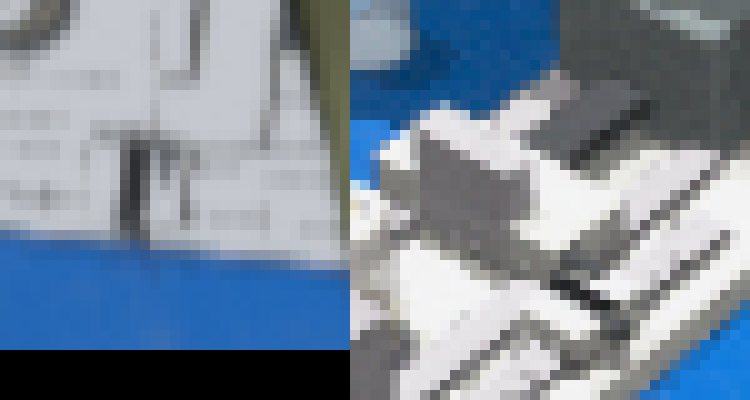

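From the top, the carriage has moved about 4 px (8.8 mm, as geared). The pointer is at about u=196.3 and the mark at u=193, so about 6.5 mm remain. Second stroke: 20 mm.

```bash
python3 -m pendant '[{"x":0.4,"y":0,"z":0.4,"ax":0,"ay":0,"az":0,"claw":0},{"x":0.4,"y":0,"z":0.8,"ax":0,"ay":0,"az":0,"claw":0},{"x":0.4,"y":0,"z":1,"ax":0,"ay":0,"az":0,"claw":0},{"x":0.4,"y":0,"z":1,"ax":0,"ay":0,"az":0,"claw":0}]';python3 -m pendant '[{"x":0.4,"y":0,"z":0,"ax":0,"ay":0,"az":0,"claw":0},{"x":0.8,"y":0,"z":0,"ax":0,"ay":0,"az":0,"claw":0},{"x":1.2,"y":0,"z":0,"ax":0,"ay":0,"az":0,"claw":0},{"x":1.6,"y":0,"z":0,"ax":0,"ay":0,"az":0,"claw":0},{"x":2.0,"y":0,"z":0,"ax":0,"ay":0,"az":0,"claw":0}]'
python3 -m pendant '[{"x":0,"y":0,"z":0,"ax":0,"ay":0,"az":0,"claw":0},{"x":0,"y":0,"z":0,"ax":0,"ay":0,"az":0,"claw":0}]'
python3 -m pendant '[{"x":0,"y":0,"z":-0.5,"ax":0,"ay":0,"az":0,"claw":0},{"x":0,"y":0,"z":-3,"ax":0,"ay":0,"az":0,"claw":0},{"x":-3,"y":0,"z":-6,"ax":0,"ay":0,"az":0,"claw":0},{"x":-6,"y":0,"z":-6,"ax":0,"ay":0,"az":0,"claw":0},{"x":-8,"y":0,"z":-6,"ax":0,"ay":0,"az":0,"claw":0}]'
python3 - <<'E'
from h import *
a=capture("top")[0]; s=capture("side")[0]; np.savez("s2.npz",s=s,t=a); t0=np.load("top0.npz")["im"]
f=lambda i,k:cv2.resize(i[:,:,::-1],None,fx=k,fy=k,interpolation=cv2.INTER_NEAREST)
A=f(a[195:230,180:215],11); B=f(t0[195:230,180:215],11)
cv2.imwrite("pics/g.png",np.hstack([A,B]))
# jaw plate shift, subpixel
g=lambda i:cv2.resize(cv2.cvtColor(i,cv2.COLOR_RGB2GRAY)[180:220,180:230],None,fx=10,fy=10,interpolation=cv2.INTER_CUBIC)
T=g(t0)[30:230,190:290]   # plate at u~199-209, v 183-203
for n,i in(("now",a),("s1",np.load("s1.npz")["t"])):
    m=cv2.matchTemplate(g(i)[0:260,60:320],T,cv2.TM_CCOEFF_NORMED); _,v,_,l=cv2.minMaxLoc(m); print(n,v,(l[0]+60-190)/10,(l[1]-30)/10)
E
```

```text
time: 6.17
eef_pos: [499.6, 28.7, 101.7]
orientation: [0.0, 0.74, 0.672, 0.0]
contact_force: [-4.3, 0.8, 12.6]
grip_width: 0.2
grasp_force: 6.3
time: 6.58
eef_pos: [501.5, 48.3, 101.7]
orientation: [0.0, 0.74, 0.672, -0.0]
contact_force: [-3.2, 0.2, 9.3]
grip_width: -0.2
grasp_force: 4.8
time: 6.75
eef_pos: [501.6, 49.4, 101.5]
orientation: [-0.0, 0.74, 0.673, 0.001]
contact_force: [-3.2, 2.4, 10.1]
grip_width: -0.3
grasp_force: 5.3
time: 7.17
eef_pos: [494.3, -34.6, 162.0]
orientation: [0.002, 0.741, 0.672, 0.0]
contact_force: [-0.3, 0.1, -0.6]
grip_width: -0.1
grasp_force: 0.0
now 0.9247104525566101 -6.8 -0.8
s1 0.9487599730491638 -4.0 -0.3
```

View pics/g.png

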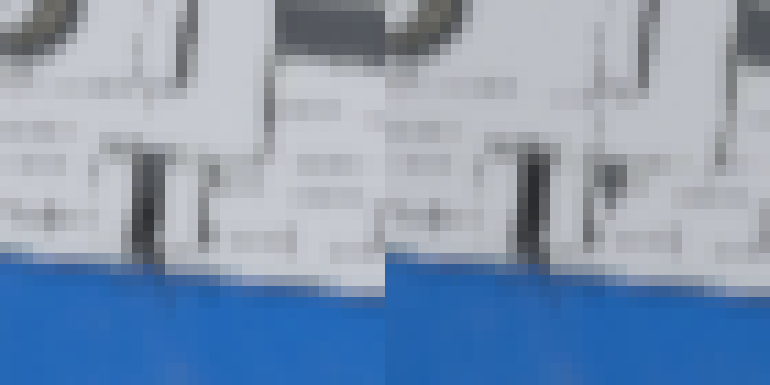

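```bash
python3 - <<'E'
from h import *
g=lambda i:cv2.cvtColor(i,cv2.COLOR_RGB2GRAY).astype(int)
t0,t1,t2=np.load("top0.npz")["im"],np.load("s1.npz")["t"],np.load("s2.npz")["t"]
for t in(t0,t1,t2): print(g(t)[207:220,189:204],"\n")
j=np.load("jig.npz"); o=j["o"]; RJ=R.from_euler("z",float(j["th"]))
print(sense()["eef_pos"])
for r in(6.8,7.0): 
  w=at_z("top",[[200,212],[200-r,212+.1*r*-1]],27.5); print(RJ.inv().apply(w[1]-w[0]))
E
```

```text
[[172 168 174 164 161 177 183 185 191 187 177 190 192 192 192]
 [163 143 149 131 116 139 155 183 188 171 165 185 188 190 190]
 [177 168 164 109  76  93 145 181 181 153 143 145 150 170 170]
 [186 189 182  97  50  77 168 185 182 153 122  97 112 167 171]
 [189 191 183  95  45  80 182 191 187 153 119  91 111 168 173]
 [190 192 183  87  45  90 184 191 184 140 152 106 141 176 178]
 [191 192 181  79  44  96 184 192 183 132 173 128 174 189 190]
 [189 189 166  72  46  97 184 192 183 129 179 166 188 191 192]
 [190 188 152  67  51 114 185 192 182 117 168 186 189 190 190]
 [188 186 139  63  61 136 185 189 181 110 155 185 173 175 178]
 [185 183 140  79  69 114 173 171 173 144 173 188 177 179 182]
 [144 151 128  98  77  95 168 170 175 174 185 189 189 190 190]
 [ 95 104 100  95  81  85 131 138 142 145 151 166 174 186 188]] 

[[179 175 181 171 168 181 167 192 197 198 200 200 200 200 200]
 [170 150 156 137 121 141 130 160 174 186 195 198 197 198 197]
 [185 176 171 115  80  92 115 113 130 158 163 180 179 180 177]
 [194 197 189 101  51  71 141 102 113 148 132 176 181 181 179]
 [196 199 191 100  47  75 
[... 782 characters left out ...]
 182 182 179]
 [198 201 193 102  80  96 191 200 195 161 139 171 184 183 182]
 [200 201 192  94  74  94 192 201 194 149 172 181 189 188 187]
 [200 201 190  84  60  99 193 201 192 139 192 199 200 200 199]
 [198 199 174  76  49 100 193 201 192 135 192 201 201 201 201]
 [199 197 160  70  54 119 194 201 191 123 176 199 198 199 199]
 [197 195 145  66  64 142 195 198 189 116 163 194 181 184 187]
 [193 192 147  83  73 121 182 179 181 152 182 197 186 187 190]
 [152 158 135 104  81 100 176 178 183 183 194 198 198 200 200]
 [100 110 104 100  85  88 138 145 149 151 159 174 183 196 197]] 

[493.03831933 -36.48234816 160.213644  ]
[-0.17921259 15.0883895   0.        ]
[-0.1845459  15.53268071  0.        ]
```

The pointer's lighter pixels now lie over the mark (col 193 to 193.4, mark 193), so the offset is under 1 mm. The hand is clear, so I'll hand in.

```bash
python3 -m pendant '[{"x":0,"y":0,"z":0,"ax":0,"ay":0,"az":0,"claw":0},{"x":0,"y":0,"z":0,"ax":0,"ay":0,"az":0,"claw":0},{"x":0,"y":0,"z":0,"ax":0,"ay":0,"az":0,"claw":0}]'; python3 -c "
from workcell import *
print(finish_job())"
```

```text
time: 7.52
eef_pos: [493.3, -30.8, 160.0]
orientation: [-0.0, 0.74, 0.673, 0.0]
contact_force: [-0.5, 0.3, 0.4]
grip_width: -0.0
grasp_force: 0.0
the job is handed in; nothing more can be done
None
```

I rolled the wheel in two strokes until the pointer stood over the gauge mark (about 1 mm off at most, measured from the top camera), took the hand clear and handed the job in; no verdict came back.

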